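Drop the gate and slide a tile out to overhang the ware stand

ROBOT

A 6-joint arm with a two-finger parallel gripper is mounted at the origin on the work surface. World frame = base frame: x ahead of the robot, y to its left, z up, the work surface at z = 0. Lengths are in m, angles in rad, forces in N, time in s.
With the tool pointing down it reaches from about 0.35 to 0.975 m from the base axis. Payload 7.1 kg.
Tool frame: the origin (TCP) lies at the very end of the fingers, on their centre line; the grasp point (between the pads) lies 19 mm behind it; z points along the fingers, y is the line along which they close (so a half turn about z gives the same grasp; the last joint's range is limited). The gripper opens to 88 mm and grips with 3 to 60 N. Pads are 20 mm wide; open, the fingers measure 115 mm over their backs; the gripper's body (75 mm by 178 mm) begins 61 mm behind the grasp point.
Start: joints at [-1.17, 0.423, 1.63, -0, 1.089, -0.019], TCP at [0.255, -0.571, 0.196] pointing down, gripper open.
Joint ranges: [-3, 3], [-0.9, 2.11], [0.09, 2.58], [-1.31, 4.45], [0.11, 2.69], [-2.54, 2.54]. Speed limits (rad/s): [2.39, 2.39, 3.01, 3.14, 3.14, 3.14].

INTERFACE

Orientations are given as a 3x3 rotation matrix whose columns are the frame's x, y, z axes.
In Python, from workcell import observe, camera, calibration, workorder gives the robot as it stands.
- The arm moves only by the tool play_rows, never from a script. Its argument "series" is a list of rows, each a list of 5 numbers: the shift along the tool's x, y, z in mm, then the turn about the tool's z in rad, then the finger opening in mm, from 0 to 87.8. A call has 1 to 12 rows; each row is the pose to reach, as a shift and turn from the pose commanded when the call began, along the tool's axes at that moment; what a row does not reach only later rows make up. A row lasts 1/10 s, in which the tool goes at most 50 mm and 8.59 degrees, less where a joint would pass 70% of its speed; a pose out of reach is approached as far as the arm can. A call with a gripper value outside its range is refused whole. The fingers move at their own pace and stop on an object; the grip force is fixed at half the most. Time passes only in rows, so rows that repeat a pose let the fingers close. It gives the time, the measured TCP pose, the force, the opening and the grip force at its end, in the units of the state.
- observe(): the state, without advancing time (a new reading comes with each control period).
- camera(name): name is "scene" or "top" or "wrist"; returns the picture (480x640x3 uint8, red, green, blue); there is no depth.
- calibration(name): a dict with "mtx" (3x3 intrinsics, pixels), "dist_coeffs" ([k1, k2, p1, p2, k3] as OpenCV has them; the pictures are not rectified), "origin" and "rotation" of the camera in the world; the wrist camera has in their place "tool_from_camera" (4x4, takes a point from camera to tool coordinates, whose origin is the TCP and whose axes are the flange's). Camera axes: x right, y down, z forward; pixel columns grow to the right and rows downward; lengths in m; the calibration is good to about 2 mm. A picture is of the moment at which its call begins: read the wrist's pose just before it. calibration takes no time and is no camera call.
- workorder.close_job(): hands the job in; it is judged then, once.
The state is a dict: "time": time; "joints": joint angles; "joint_vel": joint speeds; "tau": joint torques, N m; "tool_pos": TCP position; "ee_rot": TCP orientation; "contact_force": force on the tool from outside, world axes, zero at the start; "ft_torque": the same for the moment, N m; "grip_width": opening from 0.0 (shut) to 1.0 (fully open); "grip_force": force on a finger pad.
Only numpy, scipy, OpenCV 4.12 (cv2) and the standard library are available. Lean on these libraries where they do the work, as an engineer would, in place of code of your own. Each camera call takes 0.05 s, during which the arm holds its last target. There are 200 camera calls.

TASK

On the low wooden ware stand, turn the black ball knob counter-clockwise (seen from above) as far as it goes, so that the metal gate along the stand's far edge drops below the top. Then slide the rectangular clay tile, without lifting it, straight out over that edge until about a third of its length (40 mm) hangs over, roughly square to the edge and still lying flat, so that I can pick it up from my side. Leave the beaker and the round disc on the stand, and the mug, bowl and vase beside it, where they are, and let go of everything.

Things in the scene. Friction and masses are not known exactly. Their poses are not given: they have to be found in the camera images.
- stand: Fixed wooden ware stand, 250 mm (its x) by 360 mm (its y), flat top 70 mm above the bench. Origin: centre of its underside, on the bench. Its x axis points to the gated edge (away from the robot, within about 15 degrees), y to its left, z up. Position and yaw vary between starts.
- stand_edge (a point): Middle of the stand's gated top edge: 125 mm along the stand's x from its origin, 70 mm above the bench. Axes as the stand's.
- knob (a joint): Turn of the ball knob in rad: starts between 0 and 0.2, end stop at 1.4; counter-clockwise from above is positive. Held by dry friction of 0.3 N m, it stays where it is left. It works the gate through a cam: the gate sinks 16 mm per rad.
- knob_ball (a point): Centre of the smooth ball of the knob (black, 42 mm diameter, on an 18 mm thick upright stem, with a thin white line on top). It lies 50 mm above the stand's top, at x = +90 mm, y = -140 mm in the stand's frame, and turns about its vertical axis. A grip above or below its widest part slips off. A 12 mm high, 44 mm square metal base lies below it.
- gate (a joint): Sinking of the gate in m: aluminium strip 8 mm thick and 340 mm long, standing just outside the stand's gated edge. At 0 its top is 16 mm above the stand's top, at 0.016 level with it, with the knob at its stop 0.0224 (6.4 mm below). It cannot be pushed outwards; it moves only with the knob.
- tile: Loose flat terracotta tile, 120 mm (its x) by 90 mm (its y), 8 mm thick, about 0.19 kg, lying on the stand behind the gate. Origin: centre of its underside. Its x axis is its length and points to the gated edge, within about 20 degrees of the stand's x. It tips off if more than half its length hangs over.
- beaker: Loose terracotta beaker, 56 mm wide and 55 mm high, standing on the stand near its right rear corner. Origin: centre of its underside. To be left alone.
- disc: Loose round white ceramic disc, 66 mm diameter, 9 mm thick, lying on the stand to the left of the tile. Origin: centre of its underside. To be left alone.
- mug: Loose white mug, 80 mm wide, 90 mm high, on the bench to the left of the stand. Origin: centre of its underside. To be left alone.
- bowl: Loose white bowl, 140 mm wide, 60 mm high, on the bench to the right of the stand. Origin: centre of its underside. To be left alone.
- vase: Loose terracotta vase, 96 mm wide, 125 mm high, on the bench to the left of the stand and farther out. Origin: centre of its underside. To be left alone.
Things that resemble listed ones, but are neither listed nor needed, are in the scene too. Of the things shaped like the tile, the terracotta one is meant.

How it is judged:
By the outcome, as a careful person would: the job done as asked, in the order asked, and still so for the second after the job is handed in, with the robot touching nothing.
It also fails if it takes over 50 s, if anything falls off the work surface, if the arm or the gripper's body presses on something with over 40 N, if the wrist force passes 120 N, or if a joint passes its speed limit or range.

## Working session

There is one attempt and no reset: what is moved stays moved. The work goes in short steps, Python scripts to look and compute and a tool call to move; the robot and the scene stay as the last step left them, time stands still between calls to the robot, and variables do not carry over. Pictures are saved under pics/ and viewed, at most 10 in all, crops included, and the job is handed in when it is done.

Besides the shell and the picture viewer there is one more tool, called after "Request:" by a JSON object that holds its "name" and its "arguments". play_rows: Moves the arm, as the interface text tells. Its arguments: {"type":"object","properties":{"series":{"type":"array"}},"required":["series"]}

```bash
mkdir -p pics; ls; cat > h.py <<'E'
import numpy as np, cv2
from workcell import observe, camera, calibration
def snap(n,f):
    s=observe(); im=camera(n); cv2.imwrite('pics/'+f,im[:,:,::-1]); return s,im
def campose(n,s=None):
    c=calibration(n)
    if n=='wrist':
        T=np.array(c['tool_from_camera']); R=np.array(s['ee_rot'])
        return c,R@T[:3,:3],R@T[:3,3]+np.array(s['tool_pos'])
    return c,np.array(c['rotation']),np.array(c['origin'])
def cast(n,px,z,s=None):
    c,R,o=campose(n,s)
    u=cv2.undistortPoints(np.array(px,float).reshape(-1,1,2),np.array(c['mtx']),np.array(c['dist_coeffs'],float)).reshape(-1,2)
    d=np.c_[u,np.ones(len(u))]@R.T
    return o+d*((z-o[2])/d[:,2])[:,None]
def proj(n,P,s=None):
    c,R,o=campose(n,s)
    q=(np.array(P,float).reshape(-1,3)-o)@R
    return cv2.projectPoints(q,np.zeros(3),np.zeros(3),np.array(c['mtx']),np.array(c['dist_coeffs'],float))[0].reshape(-1,2)
E
python3 - <<'E'
from h import *
s,im=snap('top','top0.png'); snap('scene','scene0.png')
print(s['time'],s['tool_pos'],np.round(s['ee_rot'],3))
for n in('top','scene'):
    c=calibration(n);print(n,c['origin'],np.round(c['rotation'],2).tolist())
print(np.round(calibration('wrist')['tool_from_camera'],3))
E
```

```text
pics
0.0 [ 0.25448206 -0.57015094  0.19521149] [[ 0.913  0.408 -0.001]
 [ 0.408 -0.913  0.001]
 [ 0.    -0.002 -1.   ]]
top [ 0.26597129 -0.0183467   1.75969084] [[-0.03, -0.99, 0.12], [-1.0, 0.03, 0.01], [-0.01, -0.12, -0.99]]
scene [1.35255548 0.12970447 0.94704469] [[-0.14, 0.68, -0.72], [0.99, 0.11, -0.09], [0.02, -0.72, -0.69]]
[[-0.    -0.953 -0.304  0.083]
 [ 1.    -0.     0.001  0.001]
 [-0.001 -0.304  0.953 -0.188]
 [ 0.     0.     0.     1.   ]]
```

View pics/top0.png

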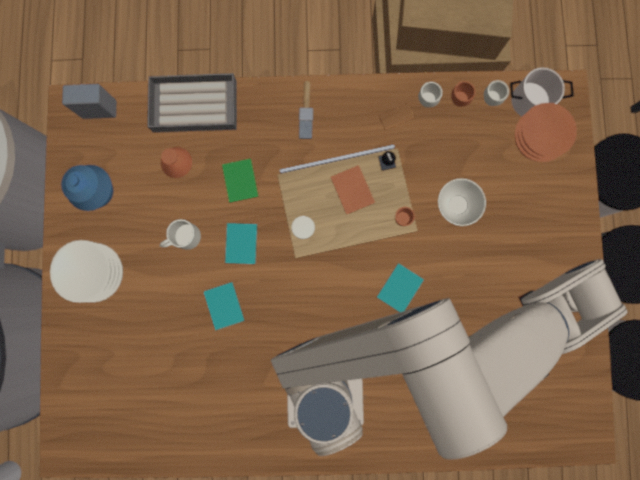

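View pics/scene0.png

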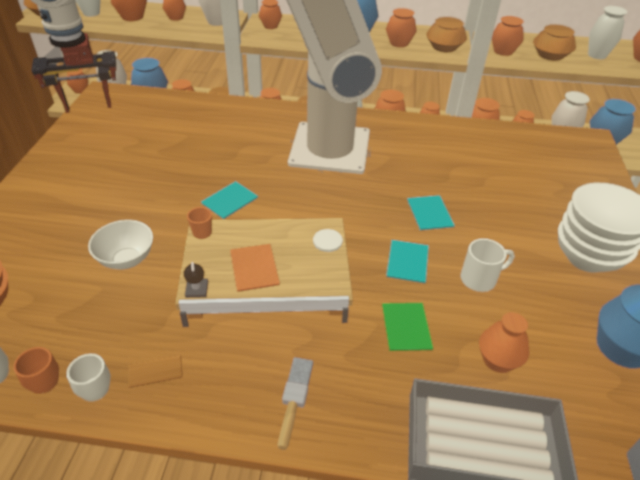

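The top view shows the stand centred near (347,202), with the gate along its upper edge, (281,170) to (394,149). The knob is at (388,159), the tile at (353,190), the beaker at (404,217) and the disc at (303,227). The gripper must pass over the beaker and bowl.

```bash
cat > m.py <<'E'
from h import *
def tilemask(im,roi):
    hsv=cv2.cvtColor(im,cv2.COLOR_RGB2HSV); x0,y0,x1,y1=roi
    m=cv2.inRange(hsv,(0,110,90),(13,255,255)); k=np.zeros_like(m); k[y0:y1,x0:x1]=m[y0:y1,x0:x1]; return k
def big(m):
    cs=cv2.findContours(m,cv2.RETR_EXTERNAL,cv2.CHAIN_APPROX_NONE)[0]; return max(cs,key=cv2.contourArea)
def tilepose(n,im,roi,z=.078,s=None):
    c=big(tilemask(im,roi)).reshape(-1,2); P=cast(n,c,z,s)[:,:2]
    r=cv2.minAreaRect((P*1000).astype(np.float32)); return r, cv2.boxPoints(r)
E
python3 - <<'E'
from m import *
im=cv2.imread('pics/top0.png')[:,:,::-1].copy()
print(tilepose('top',im,(325,160,380,218)))
C=cast('top',[(280,172),(396,150),(416,231),(295,256)],.07);print('corners',np.round(C,3))
print('knob',cast('top',[(389,158)],.12))
print('beaker',cast('top',[(404,216)],.125),'disc',cast('top',[(303,227)],.079))
im=cv2.imread('pics/scene0.png')[:,:,::-1].copy()
print(tilepose('scene',im,(220,235,290,300)))
print('scene corners',cast('scene',[(347,219),(189,222)],.07)); 
E
```

```text
(((568.7109985351562, -92.97454071044922), (120.72466278076172, 90.90909576416016), 21.440975189208984), array([[ 495.91052 ,  -72.73069 ],
       [ 529.1416  , -157.34839 ],
       [ 641.5115  , -113.21839 ],
       [ 608.2804  ,  -28.600693]], dtype=float32))
corners [[ 0.627  0.115  0.07 ]
 [ 0.683 -0.225  0.07 ]
 [ 0.444 -0.273  0.07 ]
 [ 0.381  0.076  0.07 ]]
knob [[ 0.64820154 -0.19822389  0.12      ]]
beaker [[ 0.48081033 -0.23302409  0.125     ]] disc [[0.46280759 0.05114726 0.079     ]]
(((575.3475341796875, -95.01641082763672), (118.90233612060547, 84.59361267089844), 21.180206298828125), array([[ 504.63046 ,  -77.05666 ],
       [ 535.1943  , -155.93587 ],
       [ 646.0646  , -112.97616 ],
       [ 615.5008  ,  -34.096954]], dtype=float32))
scene corners [[ 0.38293749  0.08569537  0.07      ]
 [ 0.45513948 -0.27750715  0.07      ]]
```

Request:
{"name": "play_rows", "arguments": {"series": [[512,-179,0,0,87.8],[512,-179,0,0,87.8],[512,-179,0,0,87.8],[512,-179,0,0,87.8],[512,-179,0,0,87.8],[512,-179,0,0,87.8],[512,-179,0,0,87.8],[512,-179,0,0,87.8],[512,-179,0,0,87.8],[512,-179,0,0,87.8],[512,-179,0,0,87.8],[512,-179,0,0,87.8]]}}

```text
time: 1.3
tool_pos: [0.6524, -0.1945, 0.1954]
ee_rot: [[0.911, 0.412, 0.001], [0.412, -0.911, 0.001], [0.001, -0.0, -1.0]]
contact_force: [0.4, 0.2, -0.5]
grip_width: 0.999
grip_force: 0.0
```

Request:
{"name": "play_rows", "arguments": {"series": [[0,0,0,0,87.8],[0,0,0,0,87.8],[0,0,0,0,87.8]]}}

```text
time: 1.6
tool_pos: [0.6482, -0.1998, 0.1959]
ee_rot: [[0.914, 0.406, -0.001], [0.406, -0.914, 0.0], [-0.001, -0.0, -1.0]]
contact_force: [0.4, -0.3, -0.2]
grip_width: 0.999
grip_force: 0.0
```

```bash
python3 - <<'E'
from m import *
s,im=snap('wrist','w1.png')
print(s['time'],s['tool_pos'],np.round(s['ee_rot'],3),np.round(s['joints'],2))
E
```

```text
1.6 [ 0.648229   -0.19980665  0.19590099] [[ 0.914  0.406 -0.001]
 [ 0.406 -0.914  0.   ]
 [-0.001 -0.    -1.   ]] [-0.32  0.5   1.5  -0.    1.14  0.84]
```

View pics/w1.png

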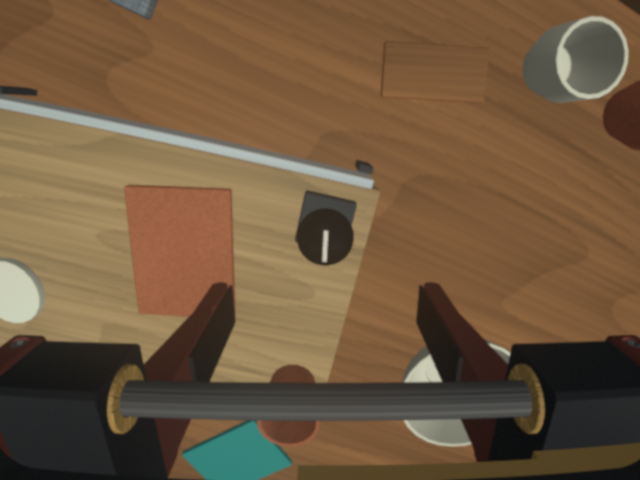

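The wrist view shows the ball at (325,237), with the white line vertical at (325,245). The tile is at (180,250) and the gate runs from (0,103) to (373,184).

```bash
python3 - <<'E'
from m import *
im=cv2.imread('pics/w1.png')[:,:,::-1].copy()
s=observe(); R=np.array(s['ee_rot']);p=np.array(s['tool_pos'])
k=cast('wrist',[(325,237)],.12,s)[0]; print('knob',k,'tool shift',R.T@(k-p))
print(tilepose('wrist',im,(110,170,250,330),s=s))
P=cast('wrist',[(0,112),(365,189)],.07,s);print('edge',P, np.degrees(np.arctan2(-(P[1]-P[0])[0]*-1,-(P[1]-P[0])[1])))
c=cast('wrist',[(378,192)],.07,s);print('corner',c)
E
```

```text
knob [ 0.64977164 -0.20040488  0.12      ] tool shift [0.00106362 0.00110531 0.07602388]
(((571.7656860351562, -98.3586196899414), (120.88656616210938, 90.53153991699219), 21.321794509887695), array([[ 499.0007  ,  -78.16867 ],
       [ 531.91846 , -162.50362 ],
       [ 644.53064 , -118.54857 ],
       [ 611.6129  ,  -34.213623]], dtype=float32))
edge [[ 0.62534855  0.08932521  0.07      ]
 [ 0.68759653 -0.22024802  0.07      ]] 11.369240496255701
corner [[ 0.68976835 -0.2313389   0.07      ]]
```

Request:
{"name": "play_rows", "arguments": {"series": [[1,1,40,0,87.8],[1,1,70,0,87.8],[1,1,95,0,87.8],[1,1,95,0,87.8],[1,1,95,0,87.8]]}}

```text
time: 2.15
tool_pos: [0.6504, -0.1998, 0.1014]
ee_rot: [[0.914, 0.407, -0.0], [0.407, -0.914, 0.0], [-0.0, -0.0, -1.0]]
contact_force: [0.1, 0.2, -0.2]
grip_width: 1.001
grip_force: 0.0
```

Request:
{"name": "play_rows", "arguments": {"series": [[0,0,0,0,30],[0,0,0,0,30],[0,0,0,0,30],[0,0,0,0,30],[0,0,0,0,30],[0,0,0,0,30]]}}

```text
time: 2.75
tool_pos: [0.6507, -0.199, 0.1011]
ee_rot: [[0.913, 0.408, 0.0], [0.408, -0.913, -0.0], [0.0, 0.0, -1.0]]
contact_force: [-0.2, 0.9, -1.1]
grip_width: 0.492
grip_force: 0.0
```

Request:
{"name": "play_rows", "arguments": {"series": [[0,0,0,0,30],[0,0,0,0,30],[0,0,0,0,30]]}}

```text
time: 3.05
tool_pos: [0.6504, -0.1985, 0.1008]
ee_rot: [[0.913, 0.408, -0.001], [0.408, -0.913, 0.001], [-0.0, -0.001, -1.0]]
contact_force: [-1.1, 3.9, 0.6]
grip_width: 0.414
grip_force: 28.1
```

```bash
python3 - <<'E'
from m import *
s,im=snap('wrist','w2.png'); print(s['tool_pos'],s['grip_width'],s['grip_force'],s['contact_force'])
p,R=np.array(s['tool_pos']),np.array(s['ee_rot'])
print(proj('wrist',[p+R@np.array(v) for v in((0,0,-.019),(0,.021,-.019),(0,-.021,-.019),(0,0,-.040))],s))
s2,im2=snap('scene','s2.png'); 
a=im[150:450,120:520]; b=cv2.resize(im2[230:310,160:300],(700,400),interpolation=cv2.INTER_CUBIC)
o=np.zeros((600,800,3),np.uint8); o[:300,:400]=a; o[:,400:]=cv2.resize(im2[225:325,155:222],(400,600)); cv2.imwrite('pics/c2.png',o[:,:,::-1])
E
```

```text
[ 0.65036971 -0.19848481  0.10078678] 0.41389108547239795 28.126320540905 [-1.13744229  3.89406094  0.59782198]
[[322.69823155 296.31918744]
 [365.1952844  296.25796493]
 [280.2117987  296.26942255]
 [322.41002161 317.49715077]]
```

View pics/c2.png

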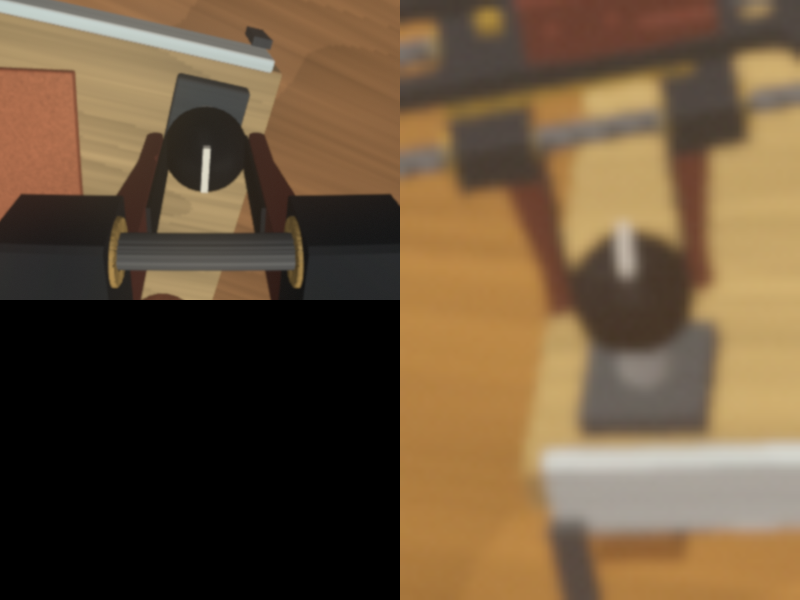

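The crop shows the ball between the fingers, but the fingertips end near ball-centre height in the scene view. I'll triangulate the ball to find the offset.

```bash
python3 - <<'E'
from m import *
from scipy.optimize import least_squares
s=observe(); R=np.array(s['ee_rot']);p=np.array(s['tool_pos'])
def c(im,roi,lo,hi):
    x0,y0,x1,y1=roi; g=cv2.cvtColor(im,cv2.COLOR_RGB2GRAY)[y0:y1,x0:x1]
    m=((g<hi)).astype(np.uint8); return m
for ims in ('scene0.png','s2.png'):
    im=cv2.imread('pics/'+ims)[:,:,::-1].copy(); g=im.max(2); m=(g<75).astype(np.uint8); m[:258]=0;m[283:]=0;m[:,:183]=0;m[:,205:]=0
    ct=big(m*255); print(ims,cv2.minEnclosingCircle(ct),cv2.boundingRect(ct))
sc=np.array([193.9,273.3])
s0=dict(s); s0['tool_pos']=[0.648229,-0.19980665,0.195901]; s0['ee_rot']=[[.914,.406,-.001],[.406,-.914,0],[-.001,0,-1]]
ob=[('scene',sc,s),('wrist',(325,300),s),('wrist',(325,237),s0),('top',(389,158),s)]
for sub in (ob,ob[:2],ob[1:3],ob[:1]+ob[3:]):
    r=least_squares(lambda P:np.concatenate([proj(n,P,t)[0]-q for n,q,t in sub]),[.65,-.2,.12]); print(np.round(r.x,4),R.T@(r.x-p),np.round(r.fun,1))
print(proj('scene',[p+R@np.array(v) for v in((0,0,0),(0,.021,0),(0,-.021,0),(0,0,-.019))],s))
E
```

```text
scene0.png ((195.0, 281.0), 9.999999747378752e-05) (195, 281, 1, 1)
s2.png ((193.71511840820312, 273.31396484375), 9.017179489135742) (185, 266, 18, 17)
[ 0.649  -0.2004  0.1191] [-0.0020999   0.00114586 -0.01833356] [-0.7 -0.4  0.  -0.5 -0.4  0.5  0.7 -0.2]
[ 0.6467 -0.2013  0.1148] [-0.00453179  0.00106371 -0.01402833] [-0.5  0.1 -0.1  0. ]
[ 0.6502 -0.2     0.1222] [-0.00078254  0.00124208 -0.02144639] [ 0.2 -0.  -0.3  0. ]
[ 0.6488 -0.1989  0.1179] [-0.00161048 -0.00024927 -0.01712355] [ 0.1  0.   0.2 -0.1]
[[195.09203671 279.57823545]
 [184.56809432 281.58803289]
 [205.52409114 277.58662941]
 [193.87437941 273.28157469]]
```

The ball is within about 2 mm of the grasp point, and the grip holds 28 N, so I turn.

Request:
{"name": "play_rows", "arguments": {"series": [[-1,0,0,-0.1,30],[-1,0,0,-0.2,30],[-1,0,0,-0.3,30],[-1,0,0,-0.4,30],[-1,0,0,-0.5,30],[-1,0,0,-0.6,30],[-1,0,0,-0.6,30]]}}

```text
time: 3.85
tool_pos: [0.6501, -0.1983, 0.1008]
ee_rot: [[0.521, 0.853, 0.0], [0.853, -0.521, 0.002], [0.002, -0.0, -1.0]]
contact_force: [1.3, 7.2, -0.3]
grip_width: 0.416
grip_force: 27.9
```

```bash
python3 - <<'E'
from m import *
s,im=snap('wrist','w3.png'); print(s['time'],s['tool_pos'],s['grip_width'],s['ft_torque'],s['joints'])
o=np.zeros((400,640,3),np.uint8);o[:300,:]=im[150:450]; cv2.imwrite('pics/c3.png',o[:,:,::-1])
E
```

```text
3.85 [ 0.65008731 -0.19828754  0.10083483] 0.4159659047591255 [ 1.32667341 -0.18913332 -0.02584128] [-0.31440796  0.60949094  1.5589821   0.00206566  0.97322453  0.2329811 ]
```

View pics/c3.png

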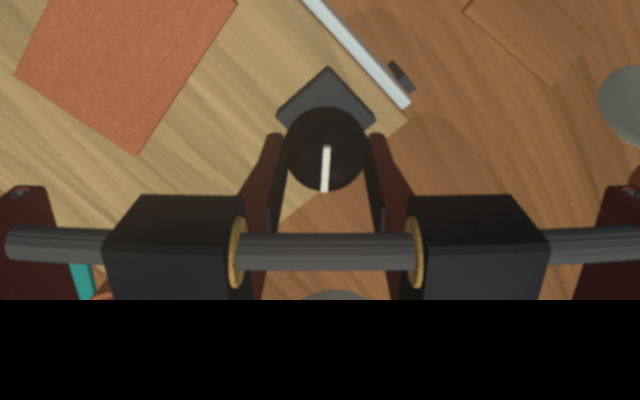

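The ball's line turned with the gripper, so the grip isn't slipping. I continue to the stop.

Request:
{"name": "play_rows", "arguments": {"series": [[0,0,0,-0.1,30],[0,0,0,-0.2,30],[0,0,0,-0.3,30],[0,0,0,-0.4,30],[0,0,0,-0.5,30],[0,0,0,-0.6,30],[0,0,0,-0.7,30],[0,0,0,-0.8,30],[0,0,0,-0.87,30],[0,0,0,-0.87,30],[0,0,0,-0.87,30]]}}

```text
time: 5.0
tool_pos: [0.6502, -0.1999, 0.1014]
ee_rot: [[-0.312, 0.95, 0.001], [0.95, 0.313, -0.001], [-0.001, 0.001, -1.0]]
contact_force: [-1.0, 1.2, 2.5]
grip_width: 0.406
grip_force: 28.3
```

```bash
python3 - <<'E'
from m import *
s,im=snap('wrist','w4.png'); print(s['time'],s['tool_pos'],s['grip_width'],s['ft_torque'],np.round(s['joints'],2))
g=im[255:345,285:365].min(2)
for nm in ('w2','w3','w4'):
    im=cv2.imread(f'pics/{nm}.png'); m=(im.min(2)>140).astype(np.uint8)*255; k=np.zeros_like(m);k[280:350,290:360]=m[280:350,290:360]
    print(nm,cv2.minAreaRect(big(k)))
E
```

```text
5.0 [ 0.65017408 -0.19989317  0.1014285 ] 0.40637108301078684 [0.14650825 0.0754092  0.31881639] [-0.32  0.61  1.56 -0.    0.97 -0.63]
w2 ((325.0914611816406, 320.0369873046875), (6.674476623535156, 44.3509635925293), 3.5763344764709473)
w3 ((325.1867980957031, 319.51165771484375), (6.674476623535156, 43.415287017822266), 3.5763344764709473)
w4 ((325.4030456542969, 315.4662780761719), (6.652542591094971, 44.884132385253906), 19.17900848388672)
```

The line now lags the tool by about 0.27 rad, so the knob slipped in the grip at its stop. I release and rise.

Request:
{"name": "play_rows", "arguments": {"series": [[0,0,0,0,70],[0,0,0,0,70],[0,0,0,0,70],[0,0,0,0,70],[0,0,0,0,70],[0,0,-30,0,70],[0,0,-70,0,70],[0,0,-100,0,70],[0,0,-100,0,70]]}}

```text
time: 5.95
tool_pos: [0.6526, -0.2004, 0.2063]
ee_rot: [[-0.313, 0.95, 0.008], [0.95, 0.314, -0.003], [-0.005, 0.007, -1.0]]
contact_force: [0.2, 0.2, 0.6]
grip_width: 0.796
grip_force: 0.0
```

```bash
python3 - <<'E'
from m import *
s,im=snap('scene','s5.png'); print(s['time'],s['tool_pos'],s['grip_width'],np.round(s['ee_rot'],3).tolist())
s,im2=snap('top','t5.png');
o=np.zeros((600,800,3),np.uint8); o[:,:]=cv2.resize(im[210:340,165:338],(800,600)); cv2.imwrite('pics/c5.png',o[:,:,::-1])
try: print(tilepose('scene',im,(220,235,290,300)),tilepose('top',im2,(325,160,380,218)))
except Exception as e: print(e)
E
```

```text
5.95 [ 0.6526249  -0.20042003  0.20627882] 0.7962802804343756 [[-0.313, 0.95, 0.008], [0.95, 0.314, -0.003], [-0.005, 0.007, -1.0]]
(((575.659423828125, -94.666015625), (118.0260238647461, 84.6952133178711), 21.408740997314453), array([[ 505.2606  ,  -76.78125 ],
       [ 536.176   , -155.6325  ],
       [ 646.0582  , -112.55078 ],
       [ 615.1428  ,  -33.699524]], dtype=float32)) (((569.5514526367188, -93.08816528320312), (119.36248016357422, 90.75660705566406), 21.303983688354492), array([[ 497.46185 ,  -72.4939  ],
       [ 530.4351  , -157.04874 ],
       [ 641.64105 , -113.682434],
       [ 608.6678  ,  -29.127594]], dtype=float32))
```

View pics/c5.png

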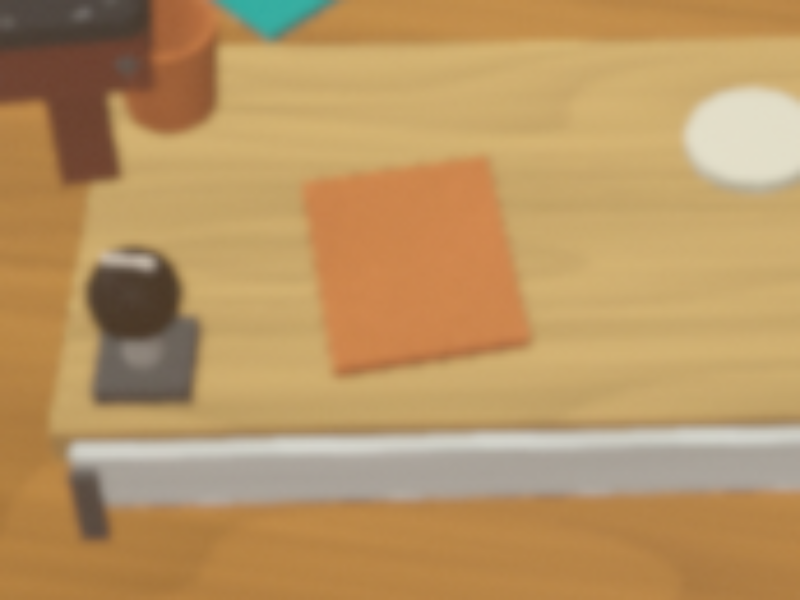

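The gate is now below the top: the stand's edge face shows above it. The tile and disc haven't moved. I go behind the tile with the tool's x along the stand's x.

Request:
{"name": "play_rows", "arguments": {"series": [[138,-134,0,1.709,50],[138,-134,0,1.709,50],[138,-134,0,1.709,50],[138,-134,0,1.709,50],[138,-134,0,1.709,50],[138,-134,0,1.709,50],[138,-134,0,1.709,50],[138,-134,0,1.709,50],[138,-134,0,1.709,50],[138,-134,0,1.709,50],[138,-134,0,1.709,50],[138,-134,0,1.709,50]]}}

```text
time: 7.25
tool_pos: [0.4779, -0.1101, 0.1992]
ee_rot: [[0.985, 0.175, -0.003], [0.175, -0.985, 0.001], [-0.003, -0.001, -1.0]]
contact_force: [-0.9, -0.5, 0.3]
grip_width: 0.571
grip_force: 0.0
```

Request:
{"name": "play_rows", "arguments": {"series": [[0,0,0,0,50],[0,0,0,0,50],[0,0,0,0,50]]}}

```text
time: 7.55
tool_pos: [0.4788, -0.1104, 0.2003]
ee_rot: [[0.983, 0.181, -0.001], [0.181, -0.983, 0.0], [-0.001, -0.001, -1.0]]
contact_force: [0.5, 0.2, -0.0]
grip_width: 0.568
grip_force: 0.0
```

```bash
python3 - <<'E'
from m import *
s,im=snap('wrist','w6.png'); print(s['time'],s['tool_pos'],s['grip_width'],np.round(s['ee_rot'],3).tolist())
r,b=tilepose('wrist',im,(120,0,520,330),s=s); print(r,b)
P=cast('scene',[(180.1,304.7),(338,301)],.07); print('scene edge',P,np.degrees(np.arctan2((P[0]-P[1])[0],-(P[0]-P[1])[1])))
E
```

```text
7.55 [ 0.47877489 -0.1103531   0.20033925] 0.5677053633019845 [[0.983, 0.181, -0.001], [0.181, -0.983, 0.0], [-0.001, -0.001, -1.0]]
((570.6621704101562, -97.3753890991211), (119.00113677978516, 89.25414276123047), 21.258159637451172) [[ 499.02975   -77.35808 ]
 [ 531.39075  -160.53903 ]
 [ 642.29456  -117.3927  ]
 [ 609.9336    -34.211746]]
scene edge [[ 0.69424562 -0.21989596  0.07      ]
 [ 0.63383574  0.09277923  0.07      ]] 10.935003269347376
```

View pics/w6.png

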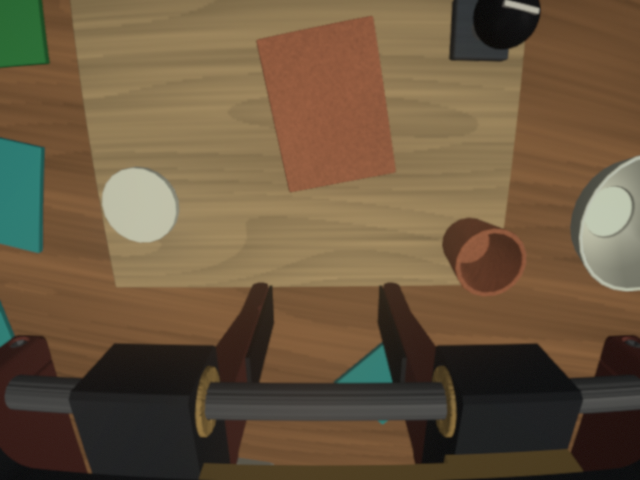

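The tile is at (325,105), and the stand's rear edge lies level at row 287, so the tool is square to the stand. I descend behind the tile.

Request:
{"name": "play_rows", "arguments": {"series": [[0,0,40,0,50],[0,0,80,0,50],[0,0,110,0,50],[0,0,120,0,50],[0,0,126,0,50],[0,0,127,0,50],[0,0,127,0,50],[0,0,127,0,50]]}}

```text
time: 8.4
tool_pos: [0.4802, -0.1107, 0.0752]
ee_rot: [[0.984, 0.18, 0.002], [0.18, -0.984, -0.001], [0.002, 0.001, -1.0]]
contact_force: [0.2, -1.1, -0.4]
grip_width: 0.574
grip_force: 0.0
```

```bash
python3 - <<'E'
from m import *
s=observe(); print(s['tool_pos'],s['contact_force'])
t=dict(s); t['tool_pos']=[0.47877489,-0.1103531,0.20033925]
R=np.array(s['ee_rot']);x=R[:2,0]
r=cast('wrist',[(120,287),(445,285)],.07,t); print('rear edge along x', r[:,:2]@x, 'tcp',np.array(s['tool_pos'])[:2]@x)
print('front edge scene',cast('scene',[(180.1,304.7),(338,301)],.07)[:,:2]@x)
print('tile rear corners',np.array([[.499,-.0774],[.5314,-.1605]])@x,'knob',np.array([.649,-.2004])@x)
E
```

```text
[ 0.48020904 -0.11072321  0.07517321] [ 0.23430055 -1.12781563 -0.42681408]
rear edge along x [0.38669946 0.38927439] tcp 0.4524688887816828
front edge scene [0.64338376 0.64018588]
tile rear corners [0.47694586 0.49387408] knob 0.6023816972489052
```

Request:
{"name": "play_rows", "arguments": {"series": [[0,0,2,0,50],[5,0,2,0,50],[10,0,2,0,50],[15,0,2,0,50],[20,0,2,0,50],[25,0,2,0,50],[30,0,2,0,50],[35,0,2,0,50],[40,0,2,0,50],[45,0,2,0,50],[50,0,2,0,50],[50,0,2,0,50]]}}

```text
time: 9.6
tool_pos: [0.5292, -0.1014, 0.072]
ee_rot: [[0.984, 0.18, 0.001], [0.18, -0.984, -0.0], [0.001, 0.0, -1.0]]
contact_force: [-0.3, -0.1, 0.7]
grip_width: 0.568
grip_force: 0.0
```

```bash
cat > q.py <<'E'
from m import *
import sys
s,im=snap('wrist',sys.argv[1]); print(s['time'],s['tool_pos'],s['contact_force'],np.array(s['tool_pos'])[:2]@np.array(s['ee_rot'])[:2,0])
x=np.array([.984,.180])
hsv=cv2.cvtColor(im,cv2.COLOR_RGB2HSV)
r,b=tilepose('wrist',im,(150,0,500,300),s=s); print(r); print('corners along x',b@x, 'y',b@np.array([-.18,.984]))
E
python3 q.py w7.png
```

```text
9.6 [ 0.52922253 -0.10142189  0.07203114] [-0.33270031 -0.11450093  0.66460724] 0.5023151285295308
((571.2005615234375, -97.11224365234375), (118.53022766113281, 88.94247436523438), 21.32434844970703)
corners along x [477.92126578 494.8338219  611.24103159 594.32847546] y [-165.96923932 -253.31862891 -230.77985834 -143.43046875]
```

View pics/w7.png

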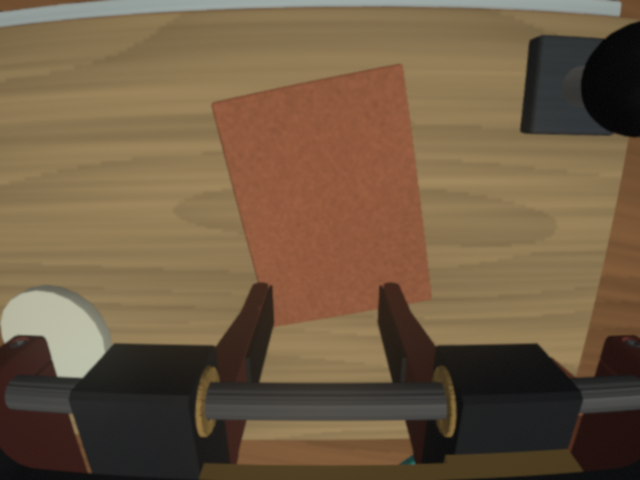

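The tile hasn't moved although the tool is 20 mm past its rear edge: the fingertips are riding above it, higher than the nominal TCP. The knob chord pointed the same way. I'll back off and measure the tip height.

Request:
{"name": "play_rows", "arguments": {"series": [[0,0,-8,0,50],[-25,5,-8,0,50],[-50,12,-8,0,50],[-50,12,0,0,50],[-50,12,0,0,50],[-50,12,0,0,50]]}}

```text
time: 10.25
tool_pos: [0.4823, -0.1223, 0.0722]
ee_rot: [[0.984, 0.18, 0.001], [0.18, -0.984, -0.0], [0.001, 0.0, -1.0]]
contact_force: [0.5, -0.1, 0.4]
grip_width: 0.576
grip_force: 0.0
```

```bash
python3 - <<'E'
from m import *
s,im=snap('wrist','w8.png'); p,R=np.array(s['tool_pos']),np.array(s['ee_rot'])
print(p,s['contact_force'],s['time'],p[:2]@R[:2,0])
for z in (0,-.01,-.014,-.019): print(z,proj('wrist',[p+R@np.array((x,y,z)) for x in(-.01,.01) for y in (.0249,.034)],s).round(0).tolist())
_,sc=snap('scene','s8.png')
print('scene tips', [proj('scene',[p+R@np.array((0,y,z)) for y in (.030,-.030)],s).round(1).tolist() for z in (0,-.012)])
o=np.zeros((600,800,3),np.uint8); o[:,:480]=cv2.resize(sc[180:280,200:280],(480,600)); o[:300,480:]=im[200:500,220:440].repeat(1,0)[:300] if False else cv2.resize(im[250:400,220:380],(320,300)); cv2.imwrite('pics/c8.png',o[:,:,::-1])
E
```

```text
[ 0.48226722 -0.12227003  0.0722074 ] [ 0.54931279 -0.13950493  0.41603465] 10.25 0.45243509869367937
0 [[368.0, 298.0], [384.0, 298.0], [369.0, 264.0], [386.0, 264.0]]
-0.01 [[370.0, 306.0], [387.0, 306.0], [372.0, 271.0], [389.0, 271.0]]
-0.014 [[371.0, 310.0], [389.0, 310.0], [372.0, 274.0], [391.0, 274.0]]
-0.019 [[372.0, 315.0], [390.0, 315.0], [374.0, 278.0], [392.0, 278.0]]
scene tips [[[238.3, 237.1], [264.8, 236.9]], [[237.9, 233.3], [264.6, 233.1]]]
```

View pics/c8.png

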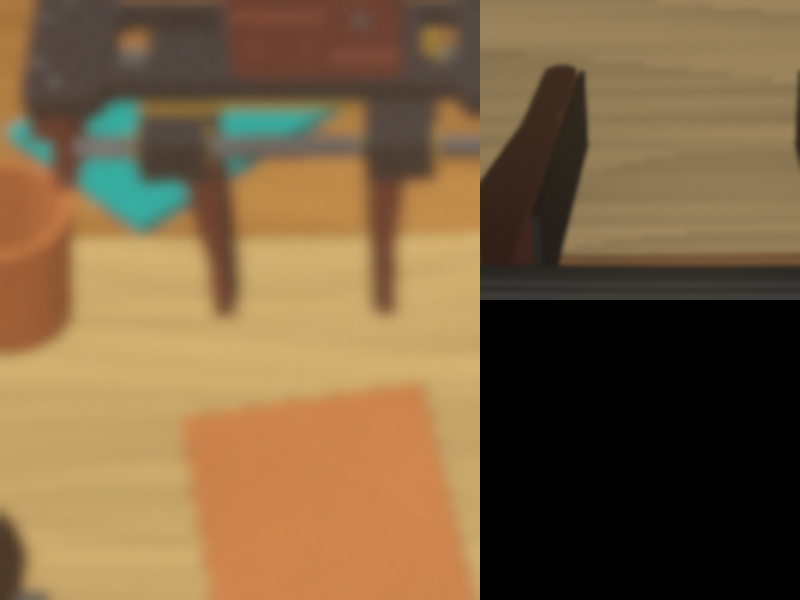

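The finger ends appear about 16 mm above the reported TCP, in both the scene and wrist views. I lower carefully, watching the force.

Request:
{"name": "play_rows", "arguments": {"series": [[0,-4,5,0,50],[0,-4,10,0,50],[0,-4,10,0,50]]}}

```text
time: 10.65
tool_pos: [0.4802, -0.1179, 0.0611]
ee_rot: [[0.984, 0.18, -0.001], [0.18, -0.984, 0.0], [-0.001, -0.001, -1.0]]
contact_force: [-0.5, -0.8, -0.7]
grip_width: 0.566
grip_force: 0.0
```

Request:
{"name": "play_rows", "arguments": {"series": [[0,0,1,0,50],[0,0,2,0,50],[0,0,2,0,50]]}}

```text
time: 10.95
tool_pos: [0.4806, -0.1184, 0.0599]
ee_rot: [[0.984, 0.18, -0.0], [0.18, -0.984, 0.0], [-0.0, -0.0, -1.0]]
contact_force: [-0.4, -0.7, -0.3]
grip_width: 0.571
grip_force: 0.0
```

```bash
python3 - <<'E'
from m import *
s,sc=snap('scene','s9.png'); _,im=snap('wrist','w9.png'); p,R=np.array(s['tool_pos']),np.array(s['ee_rot'])
print(p,s['contact_force'])
# finger tip rows in scene: dark-red vs wood: column profile
for x in (237,238,263,264): print(x,[tuple(int(v) for v in sc[y,x]) for y in range(226,246,2)])
E
```

```text
[ 0.48064395 -0.11836847  0.05989766] [-0.37692865 -0.69963941 -0.27382342]
237 [(137, 97, 62), (149, 110, 70), (163, 127, 78), (170, 135, 84), (173, 138, 87), (198, 164, 103), (210, 178, 114), (206, 173, 111), (206, 173, 111), (206, 173, 111)]
238 [(115, 73, 48), (122, 79, 53), (130, 91, 59), (135, 95, 61), (143, 104, 67), (187, 151, 95), (209, 177, 113), (207, 174, 112), (205, 173, 111), (205, 172, 110)]
263 [(168, 136, 87), (176, 143, 92), (178, 147, 95), (179, 146, 94), (185, 152, 97), (196, 164, 105), (204, 171, 110), (210, 177, 115), (207, 174, 113), (202, 152, 94)]
264 [(134, 100, 65), (144, 110, 72), (144, 111, 73), (147, 114, 74), (157, 125, 79), (190, 157, 100), (203, 170, 109), (209, 176, 112), (207, 173, 112), (203, 151, 92)]
```

Request:
{"name": "play_rows", "arguments": {"series": [[0,0,1,0,50],[0,0,2,0,50],[0,0,3,0,50],[0,0,3,0,50]]}}

```text
time: 11.45
tool_pos: [0.4806, -0.1183, 0.0568]
ee_rot: [[0.984, 0.18, -0.0], [0.18, -0.984, 0.0], [-0.0, -0.0, -1.0]]
contact_force: [-0.3, -0.1, -0.1]
grip_width: 0.569
grip_force: 0.0
```

Now a short push to find contact: 50 mm forward in 5 mm rows.

Request:
{"name": "play_rows", "arguments": {"series": [[5,0,0,0,50],[10,0,0,0,50],[15,0,0,0,50],[20,0,0,0,50],[24,0,0,0,50],[28,0,0,0,50],[32,0,0,0,50],[36,0,0,0,50],[40,0,0,0,50],[40,0,0,0,50]]}}

```text
time: 12.45
tool_pos: [0.5207, -0.1111, 0.057]
ee_rot: [[0.984, 0.18, 0.001], [0.18, -0.984, -0.0], [0.0, 0.0, -1.0]]
contact_force: [-0.5, 0.1, 0.3]
grip_width: 0.571
grip_force: 0.0
```

```bash
python3 q.py w10.png
```

```text
12.45 [ 0.52065824 -0.1111301   0.057037  ] [-0.46971901  0.0657268   0.25888221] 0.4921585247532519
((571.0328369140625, -97.3296127319336), (118.74263000488281, 88.84977722167969), 21.295774459838867)
corners along x [477.63773923 494.48918866 611.11622324 594.2647738 ] y [-166.18537006 -253.45214099 -230.93112909 -143.66435815]
```

Still above it. I back off and lower in small steps until the force shows contact with the stand.

Request:
{"name": "play_rows", "arguments": {"series": [[-20,0,-4,0,50],[-40,0,-4,0,50],[-40,0,0,0,50],[-40,0,2,0,50],[-40,0,3,0,50],[-40,0,3,0,50]]}}

```text
time: 13.1
tool_pos: [0.4815, -0.1183, 0.0538]
ee_rot: [[0.984, 0.18, 0.0], [0.18, -0.984, -0.0], [0.0, 0.0, -1.0]]
contact_force: [0.7, 0.5, -0.9]
grip_width: 0.572
grip_force: 0.0
```

Request:
{"name": "play_rows", "arguments": {"series": [[0,0,1,0,50],[0,0,2,0,50],[0,0,2,0,50]]}}

```text
time: 13.4
tool_pos: [0.4807, -0.1183, 0.0518]
ee_rot: [[0.984, 0.18, -0.0], [0.18, -0.984, 0.0], [-0.0, -0.0, -1.0]]
contact_force: [-1.3, 0.1, 0.1]
grip_width: 0.57
grip_force: 0.0
```

Request:
{"name": "play_rows", "arguments": {"series": [[0,0,1,0,50],[0,0,2,0,50],[0,0,2,0,50]]}}

```text
time: 13.7
tool_pos: [0.4806, -0.1183, 0.0499]
ee_rot: [[0.984, 0.18, -0.0], [0.18, -0.984, 0.0], [-0.0, -0.0, -1.0]]
contact_force: [-0.8, -0.2, -0.5]
grip_width: 0.57
grip_force: 0.0
```

```bash
python3 - <<'E'
from m import *
s,sc=snap('scene','s11.png'); _,im=snap('wrist','w11.png'); p,R=np.array(s['tool_pos']),np.array(s['ee_rot'])
print(p,s['contact_force'])
for z in (.068,.072,.076): print(z,proj('scene',[[*(p+R@np.array((x,y,0)))[:2],z] for x in (0,.01) for y in (.029,-.029)]).round(1).tolist())
# left tip: columns 234..270, darkest per row
for y in range(228,246): print(y,int(sc[y,232:242].sum(1).min()),int(sc[y,258:270].sum(1).min()),end=' | ')
g=cv2.cvtColor(im,cv2.COLOR_RGB2GRAY)
# shadows/wood: finger tip in wrist
print(); print([(y,int(g[y,255:275].min())) for y in range(274,292,2)])
E
```

```text
[ 0.48060135 -0.11831922  0.04987923] [-0.83772309 -0.15861831 -0.54515536]
0.068 [[240.7, 238.2], [266.3, 237.9], [240.5, 241.2], [266.2, 241.0]]
0.072 [[240.6, 236.9], [266.2, 236.6], [240.3, 240.0], [266.1, 239.7]]
0.076 [[240.5, 235.6], [266.2, 235.4], [240.2, 238.7], [266.1, 238.4]]
228 223 245 | 229 223 247 | 230 223 241 | 231 216 245 | 232 221 246 | 233 220 244 | 234 227 247 | 235 230 245 | 236 238 252 | 237 252 262 | 238 299 326 | 239 388 422 | 240 458 482 | 241 482 495 | 242 486 487 | 243 491 463 | 244 485 431 | 245 473 414 | 
[(274, 128), (276, 130), (278, 131), (280, 130), (282, 92), (284, 49), (286, 47), (288, 45), (290, 42)]
```

Request:
{"name": "play_rows", "arguments": {"series": [[0,0,1,0,50],[0,0,2,0,50],[0,0,2,0,50]]}}

```text
time: 14.1
tool_pos: [0.4805, -0.1183, 0.0478]
ee_rot: [[0.984, 0.18, -0.0], [0.18, -0.984, 0.0], [-0.0, -0.0, -1.0]]
contact_force: [0.6, -0.8, 0.0]
grip_width: 0.564
grip_force: 0.0
```

Request:
{"name": "play_rows", "arguments": {"series": [[0,0,1,0,50],[0,0,1,0,50]]}}

```text
time: 14.3
tool_pos: [0.4806, -0.1183, 0.0469]
ee_rot: [[0.984, 0.18, -0.0], [0.18, -0.984, 0.0], [-0.0, -0.0, -1.0]]
contact_force: [-0.1, -0.4, 0.0]
grip_width: 0.566
grip_force: 0.0
```

Request:
{"name": "play_rows", "arguments": {"series": [[0,0,1,0,50],[0,0,1,0,50]]}}

```text
time: 14.5
tool_pos: [0.4806, -0.1183, 0.0459]
ee_rot: [[0.984, 0.18, -0.0], [0.18, -0.984, 0.0], [-0.0, -0.0, -1.0]]
contact_force: [0.3, -0.5, -1.1]
grip_width: 0.573
grip_force: 0.0
```

By the scene view the tips should now be around 0.072. I try a gentle push.

Request:
{"name": "play_rows", "arguments": {"series": [[6,0,0,0,50],[12,0,0,0,50],[17,0,0,0,50],[21,0,0,0,50],[25,0,0,0,50],[29,0,0,0,50],[33,0,0,0,50],[33,0,0,0,50]]}}

```text
time: 15.3
tool_pos: [0.514, -0.1124, 0.046]
ee_rot: [[0.984, 0.18, 0.001], [0.18, -0.984, -0.0], [0.001, 0.0, -1.0]]
contact_force: [-0.4, 0.3, 0.1]
grip_width: 0.571
grip_force: 0.0
```

```bash
python3 q.py w12.png
```

```text
15.3 [ 0.5140209  -0.11240159  0.04603352] [-0.35626315  0.32073558  0.10494284] 0.4854146847830203
((587.1072998046875, -99.74995422363281), (117.63279724121094, 88.7939682006836), 16.410552978515625)
corners along x [496.57358057 505.92634314 622.94360193 613.59083936] y [-165.86378394 -254.19309229 -241.80275391 -153.47344556]
```

The tile is now moving and turning towards square (21.3° to 16.4°). I continue.

Request:
{"name": "play_rows", "arguments": {"series": [[4,0,0,0,50],[8,0,0,0,50],[12,0,0,0,50],[16,0,0,0,50],[20,0,0,0,50],[24,0,0,0,50],[28,0,0,0,50],[32,0,0,0,50],[36,0,0,0,50],[40,0,0,0,50],[44,0,0,0,50],[44,0,0,0,50]]}}

```text
time: 16.55
tool_pos: [0.5573, -0.1045, 0.0461]
ee_rot: [[0.984, 0.18, 0.001], [0.18, -0.984, -0.0], [0.001, 0.0, -1.0]]
contact_force: [-0.5, -0.8, -0.8]
grip_width: 0.564
grip_force: 0.0
```

```bash
python3 q.py w13.png
```

```text
16.55 [ 0.55731131 -0.10445814  0.04609001] [-0.50651179 -0.78905053 -0.83093437] 0.5294158327613155
((627.2314453125, -99.19403076171875), (116.24513244628906, 89.7601089477539), 10.622601509094238)
corners along x [540.99895312 541.40054224 657.68268018 657.28109106] y [-165.87432715 -255.66296777 -255.1428457  -165.35420508]
```

Request:
{"name": "play_rows", "arguments": {"series": [[3,0,0,0,50],[6,0,0,0,50],[9,0,0,0,50],[12,0,0,0,50],[14,0,0,0,50],[16,0,0,0,50],[17,0,0,0,50],[17,0,0,0,50]]}}

```text
time: 17.4
tool_pos: [0.5735, -0.1014, 0.046]
ee_rot: [[0.984, 0.18, 0.0], [0.18, -0.984, -0.0], [0.0, 0.0, -1.0]]
contact_force: [0.0, -0.5, -0.1]
grip_width: 0.572
grip_force: 0.1
```

```bash
python3 q.py w14.png; python3 - <<'E'
from m import *
s,im=snap('scene','s14.png'); _,im2=snap('top','t14.png')
x=np.array([.984,.18])
for n,i,roi in(('scene',im,(215,235,300,330)),('top',im2,(325,130,380,218))):
    try:
        r,b=tilepose(n,i,roi); print(n,r,b@x)
    except Exception as e: print(e)
E
python3 - <<'E'
import cv2,numpy as np
a=cv2.imread('pics/w14.png');b=cv2.imread('pics/s14.png')
o=np.zeros((600,800,3),np.uint8);o[:300,:400]=cv2.resize(a,(400,300));o[300:,:400]=cv2.resize(a[0:150,160:440],(400,300));o[:,400:]=cv2.resize(b[210:345,180:270],(400,600))
cv2.imwrite('pics/c14.png',o)
E
```

```text
17.4 [ 0.5734514  -0.10142053  0.0460002 ] [ 0.02600746 -0.54335659 -0.11752431] 0.5458747452573424
((643.4094848632812, -96.29264831542969), (116.1629409790039, 89.94426727294922), 10.624676704406738)
corners along x [557.47942278 557.88517548 674.08508936 673.67933734] y [-165.84121884 -255.81407556 -255.29013135 -165.31727087]
scene ((616.07568359375, -98.32383728027344), (189.80252075195312, 87.92279815673828), 9.157904624938965) [494.53635242 492.68148926 682.50401147 684.35887463]
top ((714.9367065429688, -113.57516479492188), (80.73595428466797, 36.68048858642578), 82.61248016357422) [653.26831787 688.21333228 712.84006128 677.89504687]
```

View pics/c14.png

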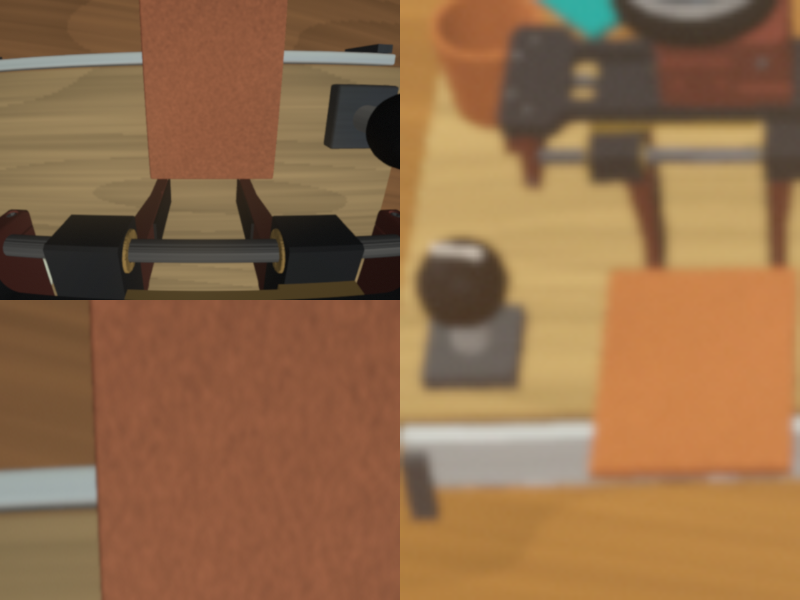

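The tile is square, flat and over the dropped gate; the wrist view cuts off its front edge. I compute the overhang from the stand-edge pixels, (190,105) in the wrist view.

```bash
python3 - <<'E'
from m import *
s=observe(); x=np.array([.984,.18])
print('edge wrist',cast('wrist',[(165,106),(220,104)],.07,s)[:,:2]@x)
sx=lambda u,v:(180+(u-400)*90/400,210+v*135/600)
print('edge scene',cast('scene',[sx(420,422),sx(580,418)],.07)[:,:2]@x)
print('tile front/rear scene',cast('scene',[sx(600,470),sx(785,468),sx(612,270),sx(785,268)],.078)[:,:2]@x)
im=cv2.imread('pics/w14.png')
c=im[60:130,200].astype(int); print([(60+i,c[i].tolist()) for i in range(20,50,2)])
E
```

```text
edge wrist [0.63600981 0.63634681]
edge scene [0.64438824 0.64361809]
tile front/rear scene [0.67953692 0.68017029 0.56045079 0.56061318]
[(80, [56, 88, 123]), (82, [72, 97, 126]), (84, [129, 137, 140]), (86, [159, 164, 156]), (88, [166, 169, 160]), (90, [168, 171, 161]), (92, [169, 171, 161]), (94, [168, 170, 160]), (96, [169, 172, 162]), (98, [169, 172, 162]), (100, [155, 158, 154]), (102, [114, 119, 120]), (104, [77, 89, 99]), (106, [69, 98, 120]), (108, [78, 111, 132])]
```

The overhang is 41 mm by the wrist view and 36 mm by the scene view, so about 39 mm, which is good. I retreat.

Request:
{"name": "play_rows", "arguments": {"series": [[-5,0,0,0,50],[-12,0,0,0,50],[-20,0,0,0,50],[-20,0,-40,0,50],[-20,0,-90,0,50],[-20,0,-140,0,50],[-20,0,-150,0,50],[-20,0,-150,0,50]]}}

```text
time: 18.35
tool_pos: [0.5543, -0.1054, 0.1982]
ee_rot: [[0.984, 0.18, 0.004], [0.18, -0.984, -0.001], [0.004, 0.002, -1.0]]
contact_force: [-0.9, -0.4, -0.6]
grip_width: 0.573
grip_force: 0.0
```

```bash
python3 - <<'E'
from m import *
s,im=snap('scene','s15.png'); sw,iw=snap('wrist','w15.png'); x=np.array([.984,.18])
print(s['time'],s['tool_pos'],s['contact_force'])
m=tilemask(im,(215,262,300,330)); r,b=tilepose('scene',im,(215,262,300,330)); print(r,b@x)
r,b=tilepose('wrist',iw,(150,0,480,330),s=sw); print(r,b@x)
for f in ('s5.png','s15.png'):   # disc, beaker, mug, vase, bowl unchanged?
    i=cv2.imread('pics/'+f); hsv=cv2.cvtColor(i,cv2.COLOR_BGR2HSV)
    w=((hsv[...,1]<60)&(hsv[...,2]>150)).astype(np.uint8)
    for x0,y0,x1,y1 in((305,225,350,255),(455,230,515,295),(85,215,158,275)):
        M=cv2.moments(w[y0:y1,x0:x1],True); print(f,round(M['m10']/M['m00']+x0,1),round(M['m01']/M['m00']+y0,1))
a=cv2.imread('pics/s5.png').astype(int)-cv2.imread('pics/s15.png'); d=np.abs(a).max(2)>40
print('beaker low part diff',d[222:238,190:212].mean(),'vase',d[310:370,475:535].mean())
E
```

```text
18.35 [ 0.554292   -0.105428    0.19816423] [-0.92440523 -0.41642836 -0.59797134]
((651.3463134765625, -93.03101348876953), (118.72887420654297, 87.42495727539062), 9.348411560058594) [565.5815045  564.0278443  682.77687488 684.33053577]
((645.4292602539062, -96.02009582519531), (119.80560302734375, 91.47655487060547), 10.425567626953125) [557.84900294 557.94367255 677.78854742 677.69387714]
s5.png 327.3 239.8
s5.png 484.0 263.9
s5.png 120.6 242.6
s15.png 327.3 239.8
s15.png 484.0 263.9
s15.png 120.6 242.8
beaker low part diff 0.14204545454545456 vase 0.0
```

```bash
python3 - <<'E'
from m import *
for f in('scene0.png','s15.png'):
    i=cv2.imread('pics/'+f)[:,:,::-1].copy(); print(f,cv2.boundingRect(big(tilemask(i,(185,205,218,245)))))
import workorder if False else None
E
python3 - <<'E'
import sys; sys.path.insert(0,'.')
from m import *
for f in('scene0.png','s15.png'):
    i=cv2.imread('pics/'+f)[:,:,::-1].copy(); print(f,cv2.boundingRect(big(tilemask(i,(185,205,218,245)))))
E
```

```text
scene0.png (187, 207, 25, 31)
s15.png (188, 207, 24, 31)  File "<stdin>", line 4
    import workorder if False else None
                     ^^
SyntaxError: invalid syntax
```

The beaker hasn't moved. I hand in the job.

```bash
python3 -c "
from workcell import workorder
print(workorder.close_job())"
```

```text
the job is handed in; nothing more can be done
None
```

I turned the knob to its stop so the gate dropped, then slid the tile out flat and square to about 40 mm over the edge (36–42 mm by the two cameras); the beaker, disc, mug, bowl and vase stayed put, the robot touches nothing, and the job is handed in.

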